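Nudge the bronze medal into its tray recess and turn the keeper over it

ROBOT

A 6-joint arm with a two-finger parallel gripper is mounted at the origin on the work surface. World frame = base frame: x ahead of the robot, y to its left, z up, the work surface at z = 0. Lengths are in m, angles in rad, forces in N, time in s.
With the tool pointing down it reaches from about 0.275 to 0.725 m from the base axis. Payload 5.6 kg.
Tool frame: the origin (TCP) lies at the very end of the fingers, on their centre line; the grasp point (between the pads) lies 19 mm behind it; z points along the fingers, y is the line along which they close (so a half turn about z gives the same grasp; the last joint's range is limited). The gripper opens to 85 mm and grips with 20 to 120 N. Pads are 22 mm wide; open, the fingers measure 114 mm over their backs; the gripper's body (76 mm by 85 mm) begins 54 mm behind the grasp point. The pads swing forward as they close: fully open they stand 13 mm farther back than shut.
Start: joints at [-1.052, 0.255, 0.108, 0, -1.424, -0.285], TCP at [0.127, -0.535, 0.231] pointing down, gripper open.
Joint ranges: [-2.95, 2.95], [-1.21, 1.97], [-1.09, 1.5], [-2.87, 1.71], [-2.94, -0.07], [-3.05, 3.05]. Speed limits (rad/s): [2.57, 2.57, 3.14, 3.14, 3.14, 3.14].

INTERFACE

Orientations are given as [roll, pitch, yaw] about the fixed x, y, z axes, in that order (R = Rz(yaw) Ry(pitch) Rx(roll)).
In Python, from plant import r, viewer gives the robot as it stands. The module is installed in compiled form; this text tells all that it offers.
- The arm moves only by the tool drive_tool, never from a script. Its argument "commands" is a list that holds one entry, the list of rows, each a list of 7 numbers: the shift along the world's x, y, z in m, then the turn, a rotation vector about the world's x, y, z in rad, then the opening, from -1 (shut) to 1 (fully open). A call has 1 to 12 rows; each row shifts and turns the commanded pose from where the row before left it; what a row does not reach is not made up. A row lasts 1/12 s, in which the tool goes at most 41.7 mm and 7.16 degrees, less where a joint would pass 70% of its speed; a pose out of reach is approached as far as the arm can. A call is refused whole if a number of a shift passes 0.0417 or a number of a turn 0.125, either way. A call with a gripper value outside its range is refused whole. The fingers move at their own pace and stop on an object; the grip force is fixed at half the most. Time passes only in rows, so rows that do not move let the fingers close. It gives the time, the measured TCP pose, the force, the opening and the grip force at its end, in the units of the state.
- r.state(): the state, without advancing time (a new reading comes with each control period).
- viewer.capture(name): name is "scene" or "top"; returns a dict with "color" (420x560x3 uint8, blue, green, red), "depth" (420x560 float32, m along the optical axis (not along the pixel's ray), 0 where there is no reading), "K" (3x3 intrinsics, pixels), "world_from_camera" (4x4, takes a point from camera to world coordinates). Camera axes: x right, y down, z forward; pixel columns grow to the right and rows downward; lengths in m; the calibration is good to about 2 mm. A picture is of the moment at which its call begins.
- r.job_done(): hands the job in; it is judged then, once.
The state is a dict: "time": time; "qpos": joint angles; "joint_velocities": joint speeds; "joint_efforts": joint torques, N m; "tool_pos": TCP position; "eef_rot": TCP orientation; "ft_force": force on the tool from outside, world axes, zero at the start; "torque": the same for the moment, N m; "grip_width": opening from 0.0 (shut) to 1.0 (fully open); "grasp_force": force on a finger pad.
Only numpy, scipy, OpenCV 4.12 (cv2) and the standard library are available. Lean on these libraries where they do the work, as an engineer would, in place of code of your own. Each camera call takes 0.05 s, during which the arm holds its last target. There are 200 camera calls.

TASK

Put the large bronze medal away: without picking it up, push it across the tray with the fingers until it drops into the empty round recess and sits flat on the bottom. Then push the small steel keeper by its knob round to its stop, so that it points across the medal, and move clear. Leave the small medal in its recess and the loupe, brush and card box where they are.

Things in the scene. Friction and masses are not known exactly. Their poses are not given: they have to be found in the camera images.
- medal: loose round bronze medal, a plain disc 60 mm in diameter and 10 mm thick (a low relief on top adds 1 mm), about 0.17 to 0.3 kg, lying flat on the tray's top. Origin: centre of its underside; z axis up through the disc.
- tray: medal tray, fixed: a cream board bound in navy, 226 mm along its x, 326 mm along its y, 22 mm high, with a flat top. Origin: centre of its underside, on the table; x and y axes along its sides. It has two round blind recesses with felt floors, 10 mm deep: the empty one, 65 mm in diameter, at x 0, y -60 mm, and a smaller one with the small medal in it at x 78, y -20 mm.
- recess (a point): centre of the mouth of the empty recess (65 mm in diameter, 10 mm deep), level with the tray's top. Its axes are the tray's. A medal that is home lies with its top flush with the tray.
- pivot (a point): axis of the keeper, at the tray's top, 53 mm from the recess centre on the tray's -y side.
- keeper (a joint): angle of the keeper, a steel bar 12 mm wide that reaches 36 mm from its pivot and turns level from 3 to 8 mm above the tray's top. At 0 it points along the tray's -x, clear of the recess; it grows clockwise seen from above to the stop at 1.57, where it points along the tray's +y across the rim of the recess. Light friction (about 0.03 N m) holds it where it is left.
- keeper_knob (a point): middle of the upright steel knob on the keeper, 26 mm from the pivot; the knob is 10 mm in diameter and stands from 8 to 27 mm above the tray's top, this point being 17.5 mm above it.
- small_medal: bronze medal 40 mm in diameter, 10 mm thick, flush in its own recess; leave it. Origin: centre of its underside.
- loupe: black loupe, 40 mm in diameter and 46 mm high, standing on the table to the tray's +y side; leave it. Origin: centre of its underside.
- brush: brush lying on the table on the tray's -y side; leave it.
- card_box: navy lidded card box, 74 by 114 mm and 40 mm high, on the table beyond the tray's +x side; leave it. Origin: centre of its underside.
Mind the look-alikes: they are no part of the job. Leave any purple or yellow look-alike of the medal alone.

How it is judged:
On the way, in this order (a step that is already met when the one before it is completed fails the run):
1. the large medal lies flat on the floor of the empty recess (z of medal in the frame of recess below -0.008 m and horizontal distance between medal and recess below 0.005 m and angle between medal's own z axis and vertical below 0.06 rad), for 0.2 s.
2. the keeper is turned across the medal (value of joint keeper above 1.3 rad), for 0.2 s.
At the end, for the whole second after the job is handed in: The large medal lies flat (within 0.06 rad) on the floor of its recess (underside at least 8 mm below the tray's top), at rest, and the keeper stands across it (joint above 1.3 rad); the small medal is still in its recess (all of step 1 and linear speed of medal below 0.01 m/s and value of joint keeper above 1.3 rad and distance of small_medal from where it was at the start of the episode below 0.008 m); the robot touches nothing.
It fails at once if the large medal is lifted: its underside's centre more than 4 mm above the tray's top (z of medal in the frame of recess above 0.004 m).
It fails at once if the large medal is tipped up by more than 0.6 rad (angle between medal's own z axis and vertical above 0.6 rad).
It fails at once if the small medal is taken out of or shifted from its recess (distance of small_medal from where it was at the start of the episode above 0.008 m).
It fails at once if the loupe, brush or card box is disturbed (moved more than 20 mm, or the loupe tipped) (distance of any of loupe, brush, card_box from where it was at the start of the episode above 0.02 m or angle between loupe's own z axis and vertical above 0.5 rad).
It also fails if it takes over 48 s, if anything falls off the work surface, if the arm or the gripper's body presses on something with over 40 N, if the wrist force passes 120 N, or if a joint passes its speed limit or range.

## Working session

There is one attempt and no reset: what is moved stays moved. The work goes in short steps, Python scripts to look and compute and a tool call to move; the robot and the scene stay as the last step left them, time stands still between calls to the robot, and variables do not carry over. Pictures are saved under pics/ and viewed, at most 10 in all, crops included, and the job is handed in when it is done.

Besides the shell and the picture viewer there is one more tool, called after "Call:" by a JSON object that holds its "method" and its "body", one argument or row to a line. drive_tool: Moves the arm, as the interface text tells. Its arguments: {"type":"object","properties":{"commands":{"type":"array"}},"required":["commands"]}

```bash
mkdir -p pics
cat > h.py <<'E'
import numpy as np, cv2
from plant import r, viewer
def cap(n):
    c=viewer.capture(n); return c
def ray(c,u,v,z):
    K=c["K"];T=c["world_from_camera"]
    d=T[:3,:3]@np.linalg.solve(K,np.array([u,v,1.]));o=T[:3,3]
    return o+d*(z-o[2])/d[2]
def pts(c):
    h,w=c["depth"].shape;v,u=np.mgrid[:h,:w];d=c["depth"]
    P=np.stack([u*d,v*d,d],-1)@np.linalg.inv(c["K"]).T
    return P@c["world_from_camera"][:3,:3].T+c["world_from_camera"][:3,3]
E
python3 - <<'E'
from h import *
a=cap("scene");b=cap("top")
cv2.imwrite("pics/scene0.png",a["color"]);cv2.imwrite("pics/top0.png",b["color"])
np.savez("/tmp/c0.npz",**{k+n:c[k] for n,c in(("s",a),("t",b)) for k in c if c[k] is not None and not isinstance(c[k],str)})
s=r.state();print(s)
for c in(a,b):print(c["K"],c["world_from_camera"])
E
```

```text
{'time': 0.1, 'qpos': array([-1.05236438e+00,  2.55694592e-01,  1.07145576e-01, -4.00843576e-04,
       -1.42390631e+00, -2.84581868e-01]), 'joint_velocities': array([ 0.0002585 , -0.0007296 ,  0.00345289,  0.00094608, -0.0009974 ,
        0.00103299]), 'joint_efforts': array([-2.90443313e-03, -3.87605023e+01,  2.38472575e+01,  5.37785992e+00,
       -3.79881953e-03, -4.38326111e-06]), 'tool_pos': array([ 0.12738468, -0.5345961 ,  0.23049053]), 'eef_rot': array([ 3.13988907e+00, -8.52918298e-05, -2.90780150e+00]), 'ft_force': array([0.27890968, 0.5219862 , 0.26767507]), 'torque': array([-0.01291483, -0.00341141,  0.00744407]), 'grasp_force': 0.0, 'grip_width': 0.9988554661316119}
[[425.08516159   0.         282.42290416]
 [  0.         425.08516159 205.86250545]
 [  0.           0.           1.        ]] [[ 0.28674172  0.56207365 -0.77579147  1.30089575]
 [ 0.9578824  -0.15510355  0.24166962 -0.17092743]
 [ 0.01550811 -0.81241375 -0.58287511  0.56925178]
 [ 0.          0.          0.          1.        ]]
[[464.32140166   0.         272.22457734]
 [  0.         464.32140166 209.4036683 ]
 [  0.           0.           1.        ]] [[ 0.02936492 -0.98879505  0.14636273  0.44564136]
 [-0.99933551 -0.03220468 -0.01707007  0.04307014]
 [ 0.02159237 -0.14576421 -0.9890837   0.89883685]
 [ 0.          0.          0.          1.        ]]
```

View pics/top0.png

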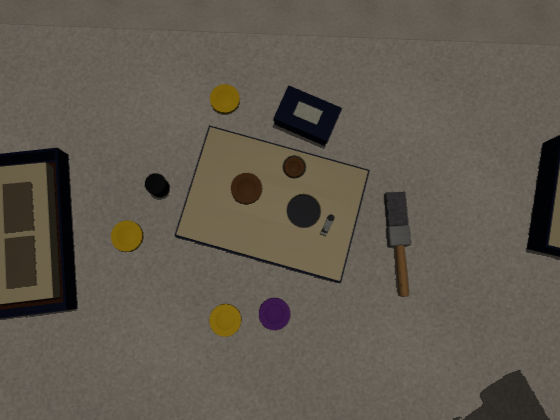

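View pics/scene0.png

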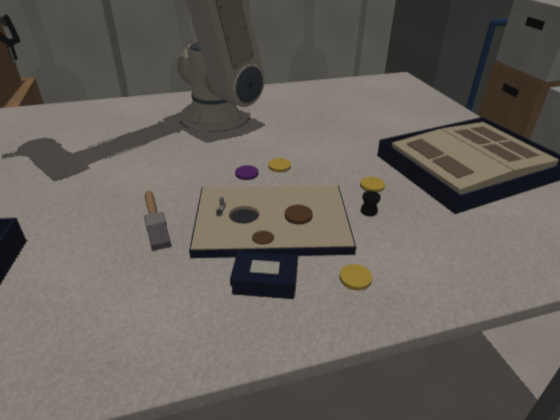

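Top view: the tray spans corners (209,126), (369,170), (341,282) and (177,236). Two bronze discs could be the medal: (246,188) is large and lies on the tray's top, and (294,167) is small and in its recess. The large one is the medal. The purple disc (275,314) and yellow discs (225,98), (127,236), (226,320) are look-alikes on the table. The empty recess is the dark disc at (304,211), and the keeper is at (327,225).

```bash
cat >> h.py <<'E'
def blob(m,near):
    n,l,s,ce=cv2.connectedComponentsWithStats(m.astype(np.uint8))
    ok=[i for i in range(1,n) if s[i,4]>40]
    i=min(ok,key=lambda i:np.hypot(*(ce[i]-near)))
    cs,_=cv2.findContours((l==i).astype(np.uint8),cv2.RETR_EXTERNAL,cv2.CHAIN_APPROX_NONE)
    return max(cs,key=cv2.contourArea)[:,0].astype(float)
def circ(c,ct,z):
    p=np.array([ray(c,u,v,z)[:2] for u,v in ct]).astype(np.float32)
    (x,y),(a,b),t=cv2.fitEllipse(p); return np.round([x,y,a,b],4)
def masks(c):
    hsv=cv2.cvtColor(c["color"],cv2.COLOR_BGR2HSV).astype(int);H,S,V=hsv[...,0],hsv[...,1],hsv[...,2]
    return dict(bronze=((H<14)|(H>172))&(S>110)&(V>25),dark=(V<75)&(S<110))
E
python3 - <<'E'
from h import *
a=cap("scene");b=cap("top")
for n,c,me,sm,re in(("top",b,(246,188),(294,167),(304,211)),("scene",a,(299,214),(263,237),(244,214))):
    m=masks(c);P=pts(c)
    print(n,"hsv",[cv2.cvtColor(c["color"],cv2.COLOR_BGR2HSV)[v,u] for u,v in(me,sm,re)],"z",[P[v,u].round(4) for u,v in(me,sm,re)])
    for nm,k,p,z in(("medal","bronze",me,.032),("small","bronze",sm,.022),("recess","dark",re,.022)):
        ct=blob(m[k],p);print(nm,circ(c,ct,z),ct.mean(0).round(1),len(ct))
    # tray
    hsv=cv2.cvtColor(c["color"],cv2.COLOR_BGR2HSV)
x=P
c=b;P=pts(b)
m=(abs(P[...,2]-.022)<.004)
ct=blob(m,(272,205));w=np.array([ray(b,u,v,.022)[:2] for u,v in ct]).astype(np.float32);print("tray",cv2.minAreaRect(w))
Z=P[...,2][130:275,190:360];print("top z med",np.median(Z))
# keeper high points
k=np.argwhere((P[...,2]>.036)&m.any()) 
k=[(u,v) for v,u in k if 310<u<345 and 205<v<245];print("knob px",np.mean(k,0) if k else 0,len(k),[P[v,u].round(4) for u,v in k][:12])
z=cv2.resize(b["color"][120:290,170:380],None,fx=3.5,fy=3.5,interpolation=cv2.INTER_CUBIC);cv2.imwrite("pics/crop1.png",cv2.convertScaleAbs(z,alpha=1.5))
E
```

```text
top hsv [array([ 14, 178,  56], dtype=uint8), array([ 13, 179,  54], dtype=uint8), array([120,   9,  28], dtype=uint8)] z [array([0.613 , 0.079 , 0.0336]), array([ 0.6591, -0.0116,  0.0246]), array([ 0.5755, -0.0336,  0.0139])]
medal [0.6137 0.0802 0.0519 0.0565] [247.4 187.5] 109
small [ 0.6616 -0.0112  0.0342  0.0368] [293.7 167.6] 80
recess [ 0.5756 -0.0315  0.0633  0.064 ] [303.2 210.4] 94
scene hsv [array([ 14, 140,  73], dtype=uint8), array([ 13, 140,  73], dtype=uint8), array([120,  12,  41], dtype=uint8)] z [array([0.6254, 0.0765, 0.0335]), array([ 0.6643, -0.0121,  0.0217]), array([ 0.5677, -0.0299,  0.0132])]
medal [0.6218 0.076  0.0532 0.0572] [297.6 213.8] 74
small [ 0.6653 -0.013   0.0336  0.0365] [262.6 237.3] 45
recess [ 0.5828 -0.0338  0.049   0.0606] [243.5 215.2] 64
tray ((0.5895997285842896, 0.02632880210876465), (0.32530659437179565, 0.2256259173154831), 75.98251342773438)
top z med 0.021634225798981443
knob px [326.4516129  228.19354839] 31 [array([0.4456, 0.0431, 0.8988]), array([0.4456, 0.0431, 0.8988]), array([ 0.5438, -0.0718,  0.0482]), array([ 0.5417, -0.0698,  0.0499]), array([ 0.542 , -0.0719,  0.0475]), array([ 0.5419, -0.0736,  0.0489]), array([ 0.542 , -0.0755,  0.0485]), array([ 0.5399, -0.0681,  0.0487]), array([ 0.5398, -0.0698,  0.0497]), array([ 0.5399, -0.0717,  0.0497]), array([ 0.5403, -0.0739,  0.0468]), array([ 0.54  , -0.0753,  0.0503])]
```

View pics/crop1.png

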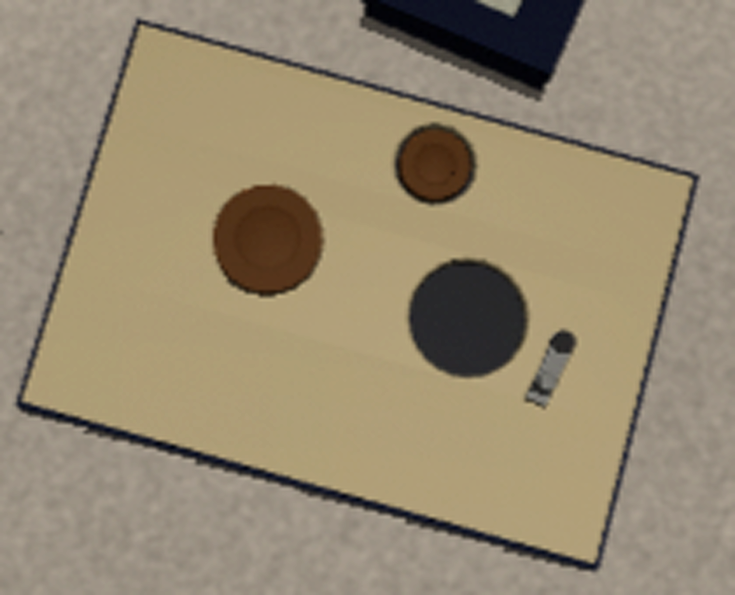

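The crop confirms it: the large bronze disc at crop (268,240) is the medal, and the empty recess is at (468,318). The keeper has its pivot at about (563,342) and its knob end at about (540,390). I'll refine the medal's position from both views.

```bash
sed -i 's/(H<14)|(H>172)/(H<19)|(H>172)/' h.py
python3 - <<'E'
from h import *
a=cap("scene");b=cap("top")
for n,c,me,sm in(("top",b,(246,188),(294,167)),("scene",a,(299,214),(263,237))):
    m=masks(c)
    for nm,p,z in(("medal",me,.032),("small",sm,.022)):
        print(n,nm,circ(c,blob(m["bronze"]&(cv2.cvtColor(c["color"],cv2.COLOR_BGR2HSV)[...,2]<110),p),z))
P=pts(a);Z=P[195:245,205:345,2].ravel();print("tray z scene",np.median(Z))
x=P[195:245,205:345].reshape(-1,3);k=x[(x[:,2]>.036)&(x[:,2]<.06)];print("knob scene",np.median(k,0) if len(k) else 0,len(k))
E
```

```text
top medal [0.6136 0.0792 0.0575 0.0588]
top small [ 0.661  -0.0116  0.0386  0.039 ]
scene medal [0.6217 0.0757 0.0557 0.0606]
scene small [ 0.665  -0.0131  0.0348  0.0368]
tray z scene 0.021255634187037797
knob scene [ 0.54274133 -0.07292166  0.04521848] 28
```

Call:
{"method": "drive_tool", "body": {
  "commands": [
    [[0.04, 0.04, 0, 0, 0, 0.1, -0.18], [0.04, 0.04, 0, 0, 0, 0.1, -0.18], [0.04, 0.04, 0, 0, 0, 0.1, -0.18], [0.04, 0.04, 0, 0, 0, 0.1, -0.18], [0.04, 0.04, 0, 0, 0, 0.1, -0.18], [0.04, 0.04, 0, 0, 0, 0.1, -0.18], [0.04, 0.04, 0, 0, 0, 0.1, -0.18], [0.04, 0.04, 0, 0, 0, 0.1, -0.18], [0.04, 0.04, 0, 0, 0, 0.1, -0.18], [0.04, 0.04, 0, 0, 0, 0.1, -0.18], [0.04, 0.04, 0, 0, 0, 0, -0.18], [0.04, 0.04, 0, 0, 0, 0, -0.18]]
  ]
}}

```text
time: 1.3
tool_pos: [0.4821, -0.1796, 0.2315]
eef_rot: [-3.141, 0.0, -1.907]
ft_force: [0.4, -0.8, -0.5]
grip_width: 0.411
grasp_force: 0.0
```

Call:
{"method": "drive_tool", "body": {
  "commands": [
    [[0.0167, 0.0345, 0, 0, 0, 0, -0.18], [0.0167, 0.0345, 0, 0, 0, 0, -0.18], [0.0167, 0.0345, 0, 0, 0, 0, -0.18], [0.0167, 0.0345, 0, 0, 0, 0, -0.18], [0.0167, 0.0345, 0, 0, 0, 0, -0.18], [0.0167, 0.0345, 0, 0, 0, 0, -0.18], [0.0167, 0.0345, 0, 0, 0, 0, -0.18], [0.0167, 0.0345, 0, 0, 0, 0, -0.18], [0.0167, 0.0345, 0, 0, 0, 0, -0.18], [0, 0, -0.04, 0, 0, 0, -0.18], [0, 0, -0.04, 0, 0, 0, -0.18], [0, 0, -0.04, 0, 0, 0, -0.18]]
  ]
}}

```text
time: 2.3
tool_pos: [0.6316, 0.1302, 0.1099]
eef_rot: [-3.141, 0.001, -1.907]
ft_force: [-0.0, 0.2, 0.1]
grip_width: 0.407
grasp_force: 0.0
```

Call:
{"method": "drive_tool", "body": {
  "commands": [
    [[0, 0, -0.03, 0, 0, 0, -0.18], [0, 0, -0.02, 0, 0, 0, -0.18], [0, 0, -0.01, 0, 0, 0, -0.18], [0, 0, 0, 0, 0, 0, -0.18]]
  ]
}}

```text
time: 2.63
tool_pos: [0.6298, 0.1285, 0.0486]
eef_rot: [3.138, -0.003, -1.908]
ft_force: [-0.5, -0.7, 0.2]
grip_width: 0.409
grasp_force: 0.0
```

Run:
```python
from h import *
a=cap("scene");b=cap("top");s=r.state();print(s["tool_pos"],s["eef_rot"],s["grip_width"])
P=pts(a);t=s["tool_pos"]
for c in(a,b):
    P=pts(c)
    q=P[(abs(P[...,0]-t[0])<.04)&(abs(P[...,1]-t[1])<.05)&(P[...,2]>.028)&(P[...,2]<.12)];print(len(q),np.percentile(q[:,2],[0,2,5,20]) if len(q) else 0)
z=cv2.resize(a["color"][100:280,180:420],None,fx=3.3,fy=3.3,interpolation=cv2.INTER_CUBIC);cv2.imwrite("pics/s2.png",z)
```

```text
[0.63216806 0.12916461 0.05251382] [-3.13998284e+00  6.04856559e-04 -1.90741133e+00] 0.41039482705198077
369 [0.02808407 0.0291033  0.02984039 0.03113814]
413 [0.02815477 0.02963147 0.03033761 0.03150357]
```

View pics/s2.png

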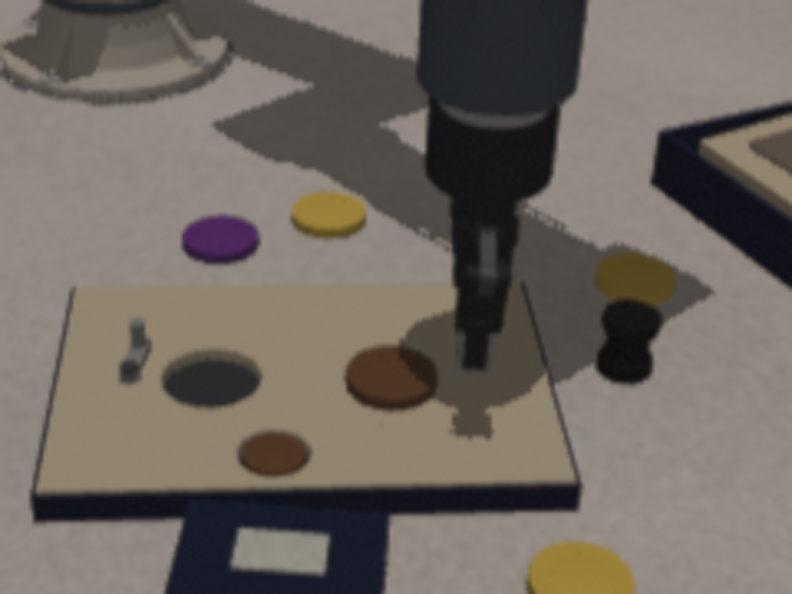

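The open V of the fingers hangs behind the medal, with the near fingertip at crop (473,370) and the loupe clear at (625,340). I'll measure the height of the fingertips.

Run:
```python
from h import *
a=cap("scene");P=pts(a);V=a["color"].max(2)
for v in range(200,216,2): print(v,[(int(V[v,u]),P[v,u].round(3).tolist()) for u in(321,324,327)])
```

```text
200 [(51, [0.649, 0.114, 0.079]), (21, [0.658, 0.116, 0.084]), (22, [0.663, 0.121, 0.087])]
202 [(53, [0.653, 0.112, 0.076]), (23, [0.66, 0.116, 0.081]), (22, [0.661, 0.122, 0.08])]
204 [(47, [0.653, 0.113, 0.071]), (23, [0.661, 0.116, 0.077]), (25, [0.663, 0.122, 0.076])]
206 [(39, [0.657, 0.111, 0.07]), (22, [0.66, 0.117, 0.07]), (26, [0.662, 0.122, 0.071])]
208 [(37, [0.658, 0.111, 0.065]), (22, [0.657, 0.118, 0.063]), (30, [0.661, 0.123, 0.065])]
210 [(50, [0.653, 0.114, 0.056]), (40, [0.657, 0.119, 0.058]), (38, [0.663, 0.122, 0.062])]
212 [(76, [0.614, 0.131, 0.02]), (75, [0.617, 0.137, 0.021]), (75, [0.62, 0.143, 0.022])]
214 [(78, [0.622, 0.128, 0.02]), (78, [0.625, 0.134, 0.022]), (78, [0.625, 0.141, 0.021])]
```

Call:
{"method": "drive_tool", "body": {
  "commands": [
    [[0, 0, -0.01, 0, 0, 0, -0.18], [0, 0, -0.01, 0, 0, 0, -0.18], [0, 0, -0.006, 0, 0, 0, -0.18], [0, 0, -0.004, 0, 0, 0, -0.18], [0, 0, 0, 0, 0, 0, -0.18], [0, 0, 0, 0, 0, 0, -0.18]]
  ]
}}

```text
time: 3.28
tool_pos: [0.6312, 0.129, 0.0212]
eef_rot: [3.142, -0.0, -1.908]
ft_force: [-0.3, 0.9, 1.5]
grip_width: 0.411
grasp_force: 0.7
```

Call:
{"method": "drive_tool", "body": {
  "commands": [
    [[-0.0027, -0.0075, 0, 0, 0, 0, -0.18], [-0.0027, -0.0075, 0, 0, 0, 0, -0.18], [-0.0027, -0.0075, 0, 0, 0, 0, -0.18], [-0.0027, -0.0075, 0, 0, 0, 0, -0.18], [-0.0027, -0.0075, 0, 0, 0, 0, -0.18], [-0.0027, -0.0075, 0, 0, 0, 0, -0.18], [-0.0027, -0.0075, 0, 0, 0, 0, -0.18], [-0.0027, -0.0075, 0, 0, 0, 0, -0.18], [-0.0027, -0.0075, 0, 0, 0, 0, -0.18], [-0.0027, -0.0075, 0, 0, 0, 0, -0.18], [-0.0014, -0.0037, 0, 0, 0, 0, -0.18], [0, 0, 0, 0, 0, 0, -0.18]]
  ]
}}

```text
time: 4.28
tool_pos: [0.6024, 0.0492, 0.0213]
eef_rot: [3.141, -0.001, -1.909]
ft_force: [-0.0, 0.1, 0.7]
grip_width: 0.405
grasp_force: 0.0
```

```bash
cat >> h.py <<'E'
def look(name,crop=(100,280,180,420)):
    a=cap("scene");s=r.state();print(s["time"],s["tool_pos"],s["eef_rot"],s["ft_force"])
    y0,y1,x0,x1=crop
    cv2.imwrite(name,cv2.resize(cv2.convertScaleAbs(a["color"][y0:y1,x0:x1],alpha=1.3),None,fx=3.3,fy=3.3,interpolation=cv2.INTER_CUBIC))
    return a
E
python3 - <<'E'
from h import *
a=look("pics/s3.png");m=masks(a)
hsv=cv2.cvtColor(a["color"],cv2.COLOR_BGR2HSV)
print(circ(a,blob(m["bronze"]&(hsv[...,2]<110)&(hsv[...,1]>100),(265,214)),.032))
E
```

```text
4.3333 [0.60263532 0.04967904 0.02129166] [ 3.14131864e+00 -4.88320474e-04 -1.90836427e+00] [0.01973872 0.58350542 0.06910088]
[0.5976 0.0094 0.0508 0.0619]
```

View pics/s3.png

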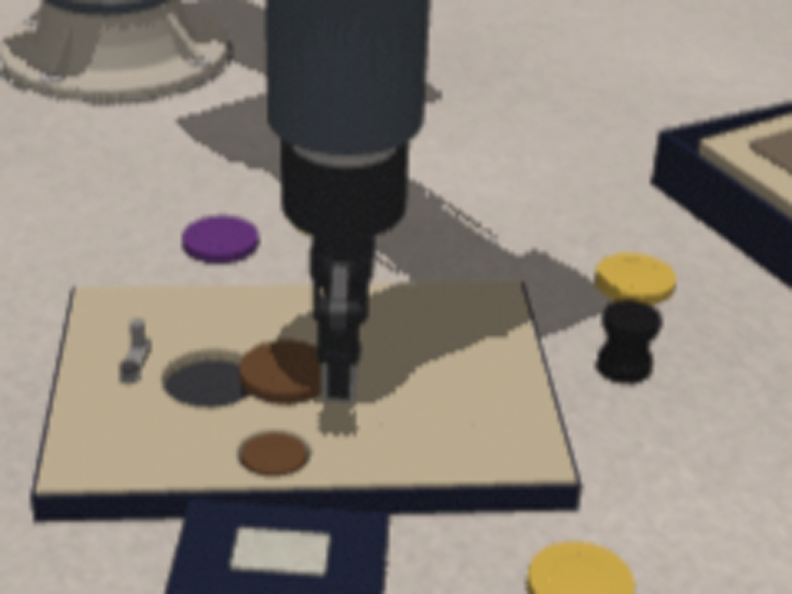

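The medal is being pushed squarely and now overlaps the recess rim at crop (245,378). I'll continue slowly.

Call:
{"method": "drive_tool", "body": {
  "commands": [
    [[-0.0015, -0.0046, 0, 0, 0, 0, -0.18], [-0.0015, -0.0046, 0, 0, 0, 0, -0.18], [-0.0015, -0.0046, 0, 0, 0, 0, -0.18], [-0.0015, -0.0046, 0, 0, 0, 0, -0.18], [-0.0015, -0.0046, 0, 0, 0, 0, -0.18], [-0.0015, -0.0046, 0, 0, 0, 0, -0.18], [-0.0015, -0.0046, 0, 0, 0, 0, -0.18], [-0.0015, -0.0046, 0, 0, 0, 0, -0.18], [-0.0015, -0.0046, 0, 0, 0, 0, -0.18], [0, 0, 0, 0, 0, 0, -0.18], [0, 0, 0, 0, 0, 0, -0.18]]
  ]
}}

```text
time: 5.25
tool_pos: [0.589, 0.0082, 0.0212]
eef_rot: [3.141, -0.001, -1.908]
ft_force: [-0.6, -0.4, 1.2]
grip_width: 0.408
grasp_force: 0.4
```

Run:
```python
from h import *
a=look("pics/s4.png",(160,260,190,370));P=pts(a)
for u,v in((235,214),(240,214),(245,214),(250,214),(255,214)):print(u,v,P[v,u].round(4))
```

```text
5.3 [0.58907357 0.00841856 0.02122189] [ 3.14112908e+00 -8.58112587e-04 -1.90797513e+00] [ 0.01800843 -0.83972258  1.10707814]
235 214 [ 0.5751 -0.0509  0.0227]
240 214 [ 0.5808 -0.0411  0.0249]
245 214 [ 0.5888 -0.0318  0.0288]
250 214 [ 0.591  -0.0215  0.0283]
255 214 [ 0.5989 -0.0124  0.0322]
```

View pics/s4.png

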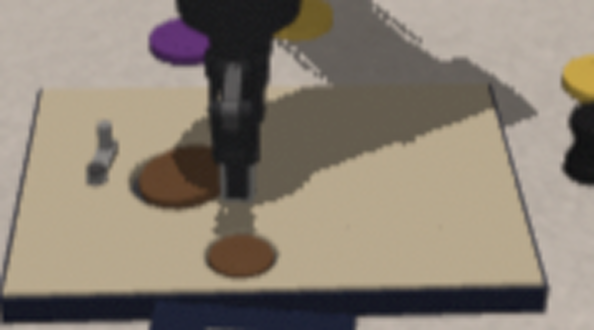

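The medal's front edge has dipped into the recess (z 0.023 in front, 0.032 at the rear, crop (175,180)). I'll push the last 8 mm in small steps.

Call:
{"method": "drive_tool", "body": {
  "commands": [
    [[-0.0008, -0.0024, 0, 0, 0, 0, -0.18], [-0.0008, -0.0024, 0, 0, 0, 0, -0.18], [-0.0008, -0.0024, 0, 0, 0, 0, -0.18], [0, 0, 0, 0, 0, 0, -0.18], [0, 0, 0, 0, 0, 0, -0.18]]
  ]
}}

```text
time: 5.72
tool_pos: [0.5868, 0.0015, 0.0212]
eef_rot: [3.141, -0.0, -1.908]
ft_force: [-0.9, -0.5, 0.7]
grip_width: 0.407
grasp_force: 0.2
```

Run:
```python
from h import *
s=r.state();print(s["tool_pos"],s["ft_force"])
P=pts(cap("scene"))
for u,v in((235,214),(240,214),(245,214),(250,214),(240,218),(250,218)):print(u,v,P[v,u].round(4))
```

```text
[0.58679159 0.00145914 0.02122959] [-0.93018188 -0.52014008  0.70619395]
235 214 [ 0.5729 -0.0505  0.021 ]
240 214 [ 0.5767 -0.0404  0.0218]
245 214 [ 0.5803 -0.0302  0.0223]
250 214 [ 0.583  -0.0198  0.0222]
240 218 [ 0.5887 -0.043   0.0203]
250 218 [ 0.5947 -0.0226  0.0206]
```

The medal is home: its top is flush at z 0.021–0.022 all over. I'll lift, shut the fingers, turn, and go behind the knob.

Call:
{"method": "drive_tool", "body": {
  "commands": [
    [[0.002, 0.006, 0, 0, 0, 0, -0.18], [0, 0, 0.03, 0, 0, 0, -0.18], [0, 0, 0.04, 0, 0, 0, -1], [-0.0111, -0.0137, 0, 0, 0, -0.099, -1], [-0.0111, -0.0137, 0, 0, 0, -0.099, -1], [-0.0111, -0.0137, 0, 0, 0, -0.099, -1], [-0.0111, -0.0137, 0, 0, 0, -0.099, -1], [-0.0111, -0.0137, 0, 0, 0, -0.099, -1], [-0.0111, -0.0137, 0, 0, 0, -0.099, -1], [-0.0107, -0.0134, 0, 0, 0, -0.099, -1], [0, 0, 0, 0, 0, 0, -1], [0, 0, 0, 0, 0, 0, -1]]
  ]
}}

```text
time: 6.77
tool_pos: [0.5116, -0.088, 0.0915]
eef_rot: [-3.142, 0.0, -2.601]
ft_force: [-0.0, 0.1, 0.2]
grip_width: 0.003
grasp_force: 0.0
```

Call:
{"method": "drive_tool", "body": {
  "commands": [
    [[0, 0, -0.02, 0, 0, 0, -1], [0, 0, -0.015, 0, 0, 0, -1], [0, 0, -0.012, 0, 0, 0, -1], [0, 0, -0.007, 0, 0, 0, -1], [0, 0, 0, 0, 0, 0, -1], [0, 0, 0, 0, 0, 0, -1]]
  ]
}}

```text
time: 7.27
tool_pos: [0.5121, -0.0875, 0.0373]
eef_rot: [-3.141, -0.0, -2.599]
ft_force: [-0.5, -0.2, 1.3]
grip_width: 0.001
grasp_force: 0.0
```

Run:
```python
from h import *
a=look("pics/s5.png",(160,260,190,370))
```

```text
7.3167 [ 0.51248212 -0.08758523  0.03789213] [-3.14091136e+00  7.49374889e-04 -2.59966861e+00] [0.42279746 0.1985241  1.96907104]
```

View pics/s5.png

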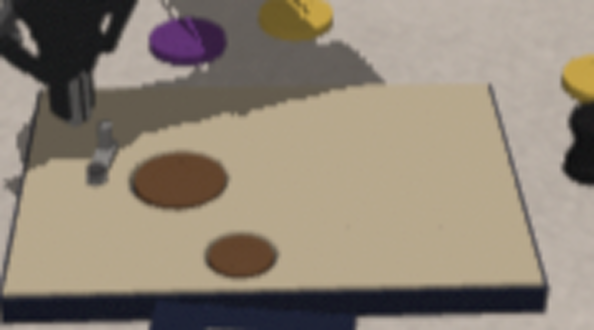

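The medal sits flush in its recess at crop (180,180). The closed fingers at (70,105) stand behind the knob at (104,130), so I'll push diagonally toward the stop.

Call:
{"method": "drive_tool", "body": {
  "commands": [
    [[0.0034, 0.0021, 0, 0, 0, 0, -1], [0.0034, 0.0021, 0, 0, 0, 0, -1], [0.0034, 0.0021, 0, 0, 0, 0, -1], [0.0034, 0.0021, 0, 0, 0, 0, -1], [0.0034, 0.0021, 0, 0, 0, 0, -1], [0.0034, 0.0021, 0, 0, 0, 0, -1], [0.0034, 0.0021, 0, 0, 0, 0, -1], [0.0034, 0.0021, 0, 0, 0, 0, -1], [0.0034, 0.0021, 0, 0, 0, 0, -1], [0.0034, 0.0021, 0, 0, 0, 0, -1], [0.0034, 0.0021, 0, 0, 0, 0, -1], [0, 0, 0, 0, 0, 0, -1]]
  ]
}}

```text
time: 8.32
tool_pos: [0.5504, -0.0647, 0.0374]
eef_rot: [-3.14, 0.001, -2.6]
ft_force: [0.2, 0.1, 0.3]
grip_width: -0.003
grasp_force: 0.2
```

Run:
```python
from h import *
a=look("pics/s6.png",(160,260,190,370))
```

```text
8.3667 [ 0.55029509 -0.06458685  0.03751268] [-3.14064591e+00  1.58685364e-03 -2.60048928e+00] [ 0.13581347 -0.34851052  0.70322235]
```

View pics/s6.png

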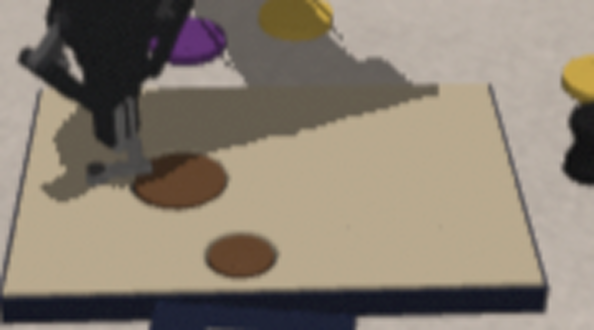

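The keeper now reaches onto the medal's rim, with its bar from crop (95,172) to (150,170). I'll nudge it the last millimetres toward the stop.

Call:
{"method": "drive_tool", "body": {
  "commands": [
    [[0.0013, 0.0008, 0, 0, 0, 0, -1], [0.0013, 0.0008, 0, 0, 0, 0, -1], [0, 0, 0, 0, 0, 0, -1]]
  ]
}}

```text
time: 8.62
tool_pos: [0.552, -0.0634, 0.0376]
eef_rot: [-3.141, 0.0, -2.601]
ft_force: [-0.4, -2.4, 1.0]
grip_width: -0.004
grasp_force: 1.0
```

Call:
{"method": "drive_tool", "body": {
  "commands": [
    [[-0.01, -0.006, 0, 0, 0, 0, -1], [-0.02, -0.012, 0, 0, 0, 0, -1], [0, 0, 0.03, 0, 0, 0, -1], [0, 0, 0.04, 0, 0, 0, -1], [-0.02, -0.03, 0.01, 0, 0, 0, -1], [-0.02, -0.035, 0, 0, 0, 0, -1], [-0.02, -0.035, 0, 0, 0, 0, -1], [-0.02, -0.035, 0, 0, 0, 0, -1], [-0.02, -0.035, 0, 0, 0, 0, -1], [-0.02, -0.035, 0, 0, 0, 0, -1], [0, 0, 0, 0, 0, 0, -1], [0, 0, 0, 0, 0, 0, -1]]
  ]
}}

```text
time: 9.62
tool_pos: [0.4003, -0.2875, 0.1174]
eef_rot: [-3.141, 0.001, -2.605]
ft_force: [-0.1, 0.6, -0.2]
grip_width: 0.001
grasp_force: 0.0
```

Run:
```python
from h import *
a=look("pics/s7.png",(160,260,190,370));P=pts(a)
b=cap("top")["color"][150:270,220:380];cv2.imwrite("pics/t7.png",cv2.convertScaleAbs(cv2.resize(b,None,fx=4.5,fy=4.5,interpolation=cv2.INTER_CUBIC),alpha=1.6))
for u,v in((240,214),(245,212),(250,214),(245,218),(255,214)):print(P[v,u].round(4))
```

```text
9.6667 [ 0.40111808 -0.28657246  0.11743287] [-3.14118916e+00  1.23723055e-03 -2.60303179e+00] [ 1.16339955  0.38546704 -0.05797354]
[ 0.5767 -0.0404  0.0218]
[ 0.5735 -0.0286  0.0225]
[ 0.582  -0.0196  0.0215]
[ 0.5928 -0.033   0.0213]
[ 0.5863 -0.0096  0.0226]
```

View pics/t7.png

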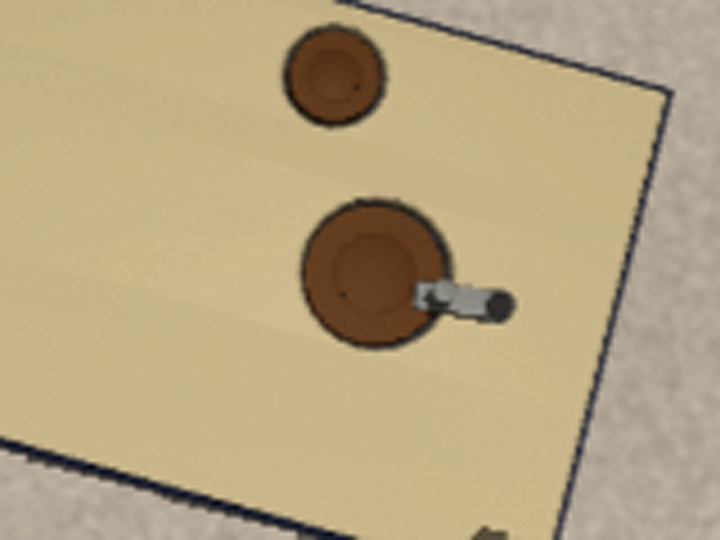

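The medal is flush, and the keeper lies across its rim (pivot at crop (500,305), tip at (415,293)). By its slope against the tray edge it's about 0.1 rad short of the stop, so I'll push it a little further.

Call:
{"method": "drive_tool", "body": {
  "commands": [
    [[0.0207, 0.0346, 0, 0, 0, 0, -1], [0.0207, 0.0346, 0, 0, 0, 0, -1], [0.0207, 0.0346, 0, 0, 0, 0, -1], [0.0207, 0.0346, 0, 0, 0, 0, -1], [0.0207, 0.0346, 0, 0, 0, 0, -1], [0.0205, 0.0346, 0, 0, 0, 0, -1], [0, 0, -0.035, 0, 0, 0, -1], [0, 0, -0.03, 0, 0, 0, -1], [0, 0, -0.015, 0, 0, 0, -1], [0, 0, 0, 0, 0, 0, -1], [0, 0, 0, 0, 0, 0, -1]]
  ]
}}

```text
time: 10.63
tool_pos: [0.5257, -0.0774, 0.0372]
eef_rot: [3.141, -0.001, -2.598]
ft_force: [0.1, -0.5, 0.9]
grip_width: 0.0
grasp_force: 0.0
```

Call:
{"method": "drive_tool", "body": {
  "commands": [
    [[0.0054, 0.0032, 0, 0, 0, 0, -1], [0.0054, 0.0032, 0, 0, 0, 0, -1], [0.0054, 0.0032, 0, 0, 0, 0, -1], [0.0054, 0.0032, 0, 0, 0, 0, -1], [0.0045, 0.0027, 0, 0, 0, 0, -1], [0.002, 0.0005, 0, 0, 0, 0, -1], [0, 0, 0, 0, 0, 0, -1]]
  ]
}}

```text
time: 11.22
tool_pos: [0.5542, -0.0625, 0.0373]
eef_rot: [-3.141, -0.0, -2.601]
ft_force: [0.0, -0.0, -0.8]
grip_width: -0.002
grasp_force: 0.0
```

Call:
{"method": "drive_tool", "body": {
  "commands": [
    [[0.0012, 0.0002, 0, 0, 0, 0, -1], [0.0012, 0.0002, 0, 0, 0, 0, -1], [0, 0, 0, 0, 0, 0, -1]]
  ]
}}

```text
time: 11.47
tool_pos: [0.555, -0.0625, 0.037]
eef_rot: [3.141, -0.002, -2.601]
ft_force: [-3.5, -0.5, 1.7]
grip_width: -0.007
grasp_force: 2.2
```

Call:
{"method": "drive_tool", "body": {
  "commands": [
    [[0.0012, 0, 0, 0, 0, 0, -1], [0, 0, 0, 0, 0, 0, -1]]
  ]
}}

```text
time: 11.63
tool_pos: [0.5553, -0.0627, 0.0368]
eef_rot: [3.14, -0.004, -2.601]
ft_force: [-6.2, -1.1, 2.9]
grip_width: 0.003
grasp_force: 3.2
```

The force rises without motion, so the keeper is at its stop. I'll back off and check.

Call:
{"method": "drive_tool", "body": {
  "commands": [
    [[-0.013, -0.006, 0, 0, 0, 0, -1], [-0.02, -0.012, 0, 0, 0, 0, -1], [0, 0, 0.03, 0, 0, 0, -1], [0, 0, 0.04, 0, 0, 0, -1], [-0.02, -0.03, 0.01, 0, 0, 0, -1], [-0.02, -0.035, 0, 0, 0, 0, -1], [-0.02, -0.035, 0, 0, 0, 0, -1], [-0.02, -0.035, 0, 0, 0, 0, -1], [-0.02, -0.035, 0, 0, 0, 0, -1], [-0.02, -0.035, 0, 0, 0, 0, -1], [0, 0, 0, 0, 0, 0, -1], [0, 0, 0, 0, 0, 0, -1]]
  ]
}}

```text
time: 12.63
tool_pos: [0.4038, -0.2868, 0.1174]
eef_rot: [-3.141, 0.001, -2.605]
ft_force: [-0.0, 0.8, 1.0]
grip_width: -0.0
grasp_force: 0.0
```

Run:
```python
from h import *
a=cap("scene");P=pts(a);s=r.state();print(s["tool_pos"],s["ft_force"])
b=cap("top")["color"][150:270,220:380];cv2.imwrite("pics/t8.png",cv2.convertScaleAbs(cv2.resize(b,None,fx=4.5,fy=4.5,interpolation=cv2.INTER_CUBIC),alpha=1.6))
for u,v in((240,214),(245,212),(250,214),(245,218),(255,214)):print(P[v,u].round(4))
```

```text
[ 0.40452013 -0.28580383  0.11741111] [ 0.0278609   0.52307771 -0.32543465]
[ 0.5772 -0.0404  0.0222]
[ 0.5747 -0.0289  0.0234]
[ 0.581  -0.0194  0.0207]
[ 0.5914 -0.0327  0.0202]
[ 0.5843 -0.0091  0.021 ]
```

View pics/t8.png

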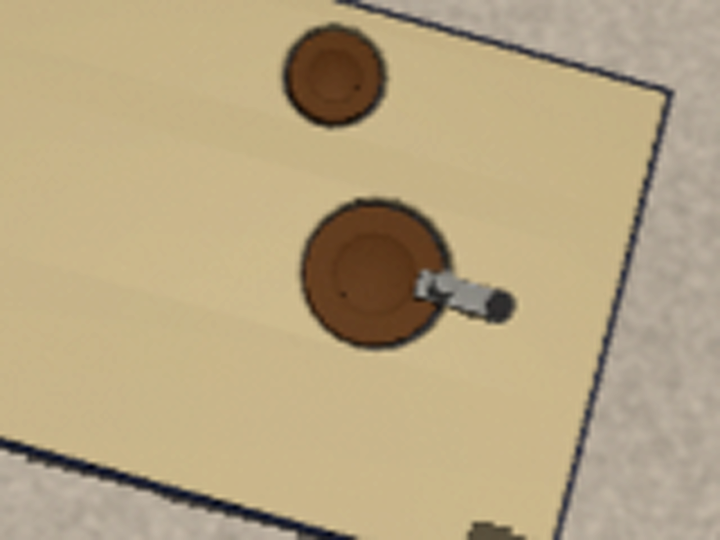

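The keeper, from (498,305) to its tip at (418,284), now runs parallel to the tray's long edge, so it's at its stop. The medal is flush in its recess, the small medal hasn't moved and the arm is clear.

```bash
python3 -c "
from plant import r
print(r.job_done())"
```

```text
the job is handed in; nothing more can be done
None
```

I pushed the large medal into its recess, where it sits flush with the tray, and turned the keeper to its stop across it. The small medal stayed in place and the arm is clear. The job is handed in at about 13 s of the 48 s; no verdict came back.

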